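Fit the kettle's probe thermometer and switch the kettle on

ROBOT

A 6-joint arm with a two-finger parallel gripper is mounted at the origin on the work surface. World frame = base frame: x ahead of the robot, y to its left, z up, the work surface at z = 0. Lengths are in m, angles in rad, forces in N, time in s.
With the tool pointing down it reaches from about 0.325 to 0.875 m from the base axis. Payload 4.4 kg.
Tool frame: the origin (TCP) lies on the centre line of the jaws, within the pads' length; the fingertips stand robot.nose_length ahead of it and the grasp point (between the pads) lies 11 mm behind it (robot.nose_length is the distance from the TCP to the fingertips, in m); z points along the fingers, y is the line along which they close (so a half turn about z gives the same grasp; the last joint's range is limited). The gripper opens to 85 mm and grips with 20 to 120 N. Pads are 22 mm wide; open, the fingers measure 114 mm over their backs; the gripper's body (76 mm by 85 mm) begins 54 mm behind the grasp point. The pads swing forward as they close: fully open they stand 13 mm farther back than shut.
Start: joints at [-1.448, 0.207, 1.542, -0, 1.393, -0.15], TCP at [0.155, -0.554, 0.239] pointing down, gripper open.
Joint ranges: [-2.73, 2.73], [-0.86, 2.22], [0.23, 2.46], [-1.11, 4.25], [0.08, 2.63], [-2.82, 2.82]. Speed limits (rad/s): [2.79, 2.79, 3.14, 3.14, 3.14, 3.14].

INTERFACE

Orientations are given as a unit quaternion [w, x, y, z].
In Python, from workcell import robot, read_camera, camera_params, finder gives the robot as it stands.
- The arm moves only by the shell command python3 -m inch 'ROWS' [FORCE]. ROWS is JSON, a list of rows, each a list of 7 numbers: the shift along the tool's x, y, z as a fraction of full scale, then the turn, a rotation vector about the tool's x, y, z as a fraction of full scale, then the opening, from -1 (shut) to 1 (fully open). A call has 1 to 12 rows; each row is the pose to reach, as a shift and turn from the pose commanded when the call began, along the tool's axes at that moment; what a row does not reach only later rows make up. Full scale, the value 1, is 400 mm for a shift and 45 degrees for a turn. A row lasts 1/12 s, in which the tool goes at most 41.7 mm and 7.16 degrees, less where a joint would pass 70% of its speed; a pose out of reach is approached as far as the arm can. A call with a number of a shift or a turn outside -1 to 1 is refused whole. A call with a gripper value outside its range is refused whole. The fingers move at their own pace and stop on an object; FORCE is the grip in N (left out, the last holds). Time passes only in rows, so rows that repeat a pose let the fingers close. It gives the time, the measured TCP pose, the force, the opening and the grip force at its end, in the units of the state.
- robot.get_obs(): the state, without advancing time (a new reading comes with each control period).
- read_camera(name): name is "side" or "top"; returns the picture (480x640x3 uint8, blue, green, red); there is no depth.
- camera_params(name): a dict with "fx", "fy", "cx", "cy" (pixels), "distortion" ([k1, k2, p1, p2, k3] as OpenCV has them; the pictures are not rectified), "R" (3x3) and "t" (3): a world point X has camera coordinates R X + t. Camera axes: x right, y down, z forward; pixel columns grow to the right and rows downward; lengths in m; the calibration is good to about 2 mm. A picture is of the moment at which its call begins. camera_params takes no time and is no camera call.
- robot.close_job(): hands the job in; it is judged then, once.
Trained networks look in the newest picture that a camera, given by its name, has taken for a name from the list of things; names that differ only in an ending like _2 or _b are one class to them, and where a whole thing is asked for, a point or a joint stands for the part that bears it (a point fixed in the world has none). Each returns a list of dicts, best first, with "conf" (0 to 1); they miss things now and then, are a little off and sometimes report something else, mostly with a low value. They report only what shows in the picture. A call takes as long as a camera call. They do not tell look-alikes from the thing itself.
- finder.search_frame(camera, query): "extent" ([left, top, right, bottom] as shares, 0 to 1, of the picture: columns of its width, rows of its height, round what is visible of it).
- finder.spot_point(camera, query): "xy" ([column, row] as shares, 0 to 1, of the picture: columns of its width, rows of its height: a listed point, or the origin of a listed thing).
The state is a dict: "time": time; "q": joint angles; "dq": joint speeds; "effort": joint torques, N m; "eef_pos": TCP position; "tool_rot": TCP orientation; "contact_force": force on the tool from outside, world axes, zero at the start; "torque": the same for the moment, N m; "gripper_width": finger opening in m; "grip_force": force on a finger pad.
Only numpy, scipy, OpenCV 4.12 (cv2) and the standard library are available. Lean on these libraries where they do the work, as an engineer would, in place of code of your own. Each camera call takes 0.05 s, during which the arm holds its last target. There are 200 camera calls.

TASK

Take the probe thermometer out of its slot in the maple rack and slide its stem fully home in the slanted probe pocket on the side of the kettle, so that the housing sits on the pocket's mouth. Let go of it, then flip the kettle's toggle lever all the way over, away from the side to which it leans, and leave everything else where it stands.

Things in the scene. Friction and masses are not known exactly. Their poses are not given: they have to be found in the camera images.
- thermometer: probe thermometer, 80 g, upright in one of the rack's slots (which varies). Grey flat-sided housing 18 (its x) by 34 (y) by 70 mm tall, with a small dark screen; under it a round steel stem 8 mm thick, 72 mm long. Origin: centre of the housing's flat underside, where the stem begins; z points from stem to housing. In the rack the underside lies on the top slat, 100 mm over the table.
- probe_tip (a point): tip of the thermometer's stem, 72 mm below its origin along its axis
- pocket: dark steel tube on the kettle's robot side, leaning 35 deg from vertical, top away from the kettle. Bore 11 mm wide, 76 deep; its top 12 mm widen to a 22 mm mouth; outside 29 mm at the mouth, 20 below. Origin: centre of the mouth, 120 mm over the table; z along the bore, outward and up; y level. With the thermometer home, both origins and z axes agree.
- kettle: steel electric kettle (144 mm across, 180 high) on a black base 240 by 250 by 35 mm; fixed, place and turn vary. Origin: table level under the kettle's axis; the base spans x -145 to 95, y -165 to 85 mm. The pocket is on its -x side (mouth at x -126, y 0), spout and handle at the back (+x).
- toggle (a joint): angle of the kettle's toggle lever in rad: 0 leans fully to the kettle's -x (off), 1.0 leans fully to +x (on), upright at 0.5; starts between 0 and 0.15. Stiff enough to stay where it is left; about 1 N at the tip moves it.
- toggle_tip (a point): centre of the black ball (26 mm across) on the toggle lever, a 10 mm rod; ball centre 70 mm from the hinge. The hinge lies along the kettle's y at x -105, y -125, z 57 mm in the kettle's frame, on a grey block 70 by 50 mm whose top is 60 mm over the table. The ball is about 118 mm over the table at either end.
- rack: slatted maple rack, fixed, place and turn vary: 70 mm (x) by 274 mm (y) by 100 mm high, a top slat with five 12 mm square slots in a row along y at -90, -45, 0, 45, 90 mm, and a second slotted slat below. Origin: centre of its underside on the table.
- scoop1: bamboo scoop hanging in a rack slot: round stick 7 mm thick, 80 mm of it below and about 35 to 50 mm above the slat, with a 22 mm disc-shaped node (8 mm high) that rests on the slat and a 14 mm wide blade at the top. Origin under the node. A bystander.
- scoop2: bamboo scoop hanging in a rack slot: round stick 7 mm thick, 80 mm of it below and about 35 to 50 mm above the slat, with a 22 mm disc-shaped node (8 mm high) that rests on the slat and a 14 mm wide blade at the top. Origin under the node. A bystander.
- scoop3: bamboo scoop hanging in a rack slot: round stick 7 mm thick, 80 mm of it below and about 35 to 50 mm above the slat, with a 22 mm disc-shaped node (8 mm high) that rests on the slat and a 14 mm wide blade at the top. Origin under the node. A bystander.
- scoop4: bamboo scoop hanging in a rack slot: round stick 7 mm thick, 80 mm of it below and about 35 to 50 mm above the slat, with a 22 mm disc-shaped node (8 mm high) that rests on the slat and a 14 mm wide blade at the top. Origin under the node. A bystander.
- bowl: blue-glazed tea bowl, 120 mm across, 72 mm high. Origin under its centre. A bystander.
- cup: white cup, 74 mm across, 60 mm high. Origin under its centre. A bystander.
- caddy: cylindrical tin caddy, 74 mm across, 100 mm high. Origin under its centre. A bystander.
- whisk_holder: matte black whisk holder with a bamboo whisk on it, 68 mm across, 160 mm high. Origin under its centre. A bystander.
Not all that is in view belongs to the job. There is more than one size of the thermometer; the one meant has the size given above.

How it is judged:
By the outcome, as a careful person would: the job done as asked, in the order asked, and still so for the second after the job is handed in, with the robot touching nothing.
It also fails if it takes over 54 s, if anything falls off the work surface, if the arm or the gripper's body presses on something with over 40 N, if the wrist force passes 120 N, or if a joint passes its speed limit or range.

## Working session

There is one attempt and no reset: what is moved stays moved. The work goes in short steps, Python scripts to look and compute and a shell command to move; the robot and the scene stay as the last step left them, time stands still between calls to the robot, and variables do not carry over. Pictures are saved under pics/ and viewed, at most 10 in all, crops included, and the job is handed in when it is done.

```bash
ls; mkdir -p pics
python3 - <<'E'
from workcell import robot, read_camera, camera_params, finder
import cv2,numpy as np
print(robot.nose_length, robot.get_obs())
for c in("side","top"):
    im=read_camera(c); cv2.imwrite(f"pics/{c}0.png",im)
    p=camera_params(c); print(c,{k:np.round(v,4).tolist() for k,v in p.items()})
    for q in["thermometer","pocket","probe_tip","kettle","toggle_tip","rack","scoop1"]:
        for d in finder.spot_point(c,q)[:5]: print(c,q,round(d["conf"],2),np.round(np.array(d["xy"])*[640,480],1))
E
```

```text
pics
0.008 {'time': 0.0, 'q': array([-1.44747142e+00,  2.07449540e-01,  1.54298270e+00,  8.32661987e-06,
        1.39351491e+00, -1.50526384e-01]), 'dq': array([-0.00013985,  0.00025714, -0.0009226 ,  0.00019856,  0.00092639,
        0.00099498]), 'effort': array([-5.76285911e-04, -3.83032608e+01, -2.91594923e+01, -8.26824817e-05,
        1.04786817e-02,  1.58024340e-07]), 'eef_pos': array([ 0.15538655, -0.55282078,  0.23809535]), 'tool_rot': array([-1.17708223e-03,  9.90639735e-01,  1.36497357e-01,  2.01077453e-05]), 'contact_force': array([-0.04855425,  0.56381545, -0.51666185]), 'torque': array([-0.05372145, -0.01815172, -0.02058248]), 'grip_force': 0.0, 'gripper_width': 0.08530208806283723}
side {'fx': 612.4628, 'fy': 612.4628, 'cx': 311.7767, 'cy': 227.4384, 'distortion': [-0.0873, 0.0, 0.0, 0.0, 0.0], 'R': [[-0.995, -0.0973, 0.0227], [-0.082, 0.6653, -0.7421], [0.0571, -0.7403, -0.6699]], 't': [0.5074, 0.1008, 1.313]}
side thermometer 0.96 [383.2 372.9]
side thermometer 0.64 [331.9 358.3]
side pocket 0.58 [309.1 165.8]
side probe_tip 0.66 [382.  389.9]
side kettle 0.83 [259.3 1
[... 287 characters left out ...]
, 'cx': 325.6382, 'cy': 242.3241, 'distortion': [-0.0127, 0.0, 0.0, 0.0, 0.0], 'R': [[0.0071, -1.0, 0.0034], [-0.9802, -0.0076, -0.1978], [0.1978, -0.0019, -0.9802]], 't': [0.014, 0.541, 0.8508]}
top thermometer 0.67 [162.8 287. ]
top thermometer 0.65 [167.8 333.4]
top pocket 0.74 [413.6 237.9]
top pocket 0.21 [221.6 176.4]
top probe_tip 0.78 [180.1 334.3]
top probe_tip 0.3 [222.1 174.4]
top kettle 0.91 [412.6 198.7]
top toggle_tip 0.73 [254.9 270.9]
top toggle_tip 0.67 [479.7 256.5]
top toggle_tip 0.26 [416.6 196.8]
top rack 0.58 [220.4 280.7]
top scoop1 0.65 [255.6 268.1]
top scoop1 0.58 [187.3 282.8]
top scoop1 0.49 [229.7 269.3]
top scoop1 0.44 [209.6 272.9]
top scoop1 0.18 [218.8 281.7]
```

View pics/side0.png

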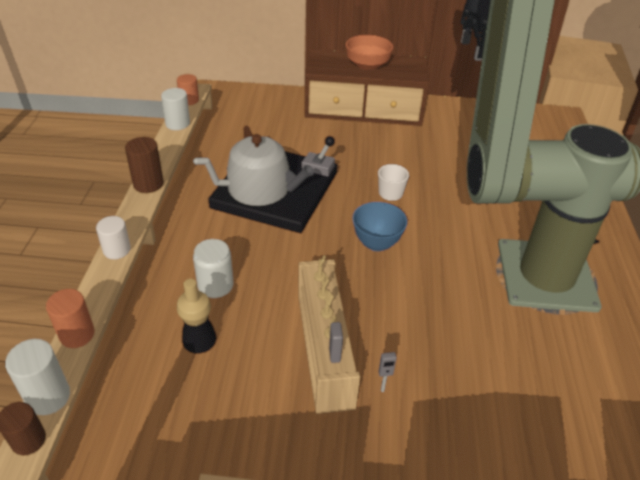

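View pics/top0.png

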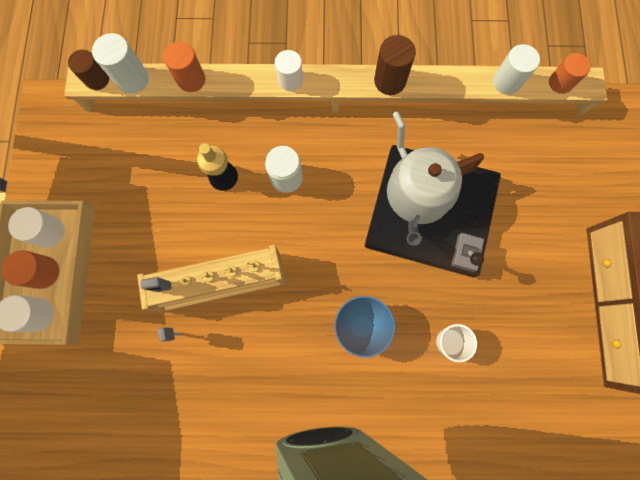

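Side: the upright thermometer is at about (336,342) in the rack's near end slot, the kettle pocket at (300,178), the ball at (330,141). The small thermometer on the table at (387,365) is a decoy. Top: thermometer (155,285), pocket mouth (413,238), ball (476,257). Next, enlarged crops for accurate pixels.

Run:
```python
import cv2,numpy as np
t=cv2.imread("pics/top0.png");s=cv2.imread("pics/side0.png")
def crop(im,x,y,w,h,k):
    c=cv2.resize(im[y:y+h,x:x+w],None,fx=k,fy=k,interpolation=cv2.INTER_CUBIC)
    for i in range(0,w,20): cv2.putText(c,str(x+i),(i*k,8),0,.3,(255,255,0),1); cv2.line(c,(i*k,10),(i*k,16),(255,255,0))
    for i in range(0,h,20): cv2.putText(c,str(y+i),(0,i*k+4),0,.3,(255,255,0),1); cv2.line(c,(22,i*k),(28,i*k),(255,255,0))
    return c
A=np.zeros((600,800,3),np.uint8)
def put(c,x,y): A[y:y+c.shape[0],x:x+c.shape[1]]=c[:600-y,:800-x]
put(crop(t,130,240,160,72,5),0,0)
put(crop(s,290,250,80,160,1*3),560,362-242+240) if 0 else None
put(crop(t,360,200,140,80,4),0,362)
A[362:,560:]=crop(s,295,255,60,60,4)[:238,:240]
cv2.imwrite("pics/c1.png",A)
B=np.zeros((600,800,3),np.uint8); A=B
put(crop(s,200,130,145,100,4),0,0)
put(crop(s,292,255,72,160,3),582,0)
put(crop(s,270,130,80,60,3),0,410)
cv2.imwrite("pics/c2.png",B)
```

```text
(no output)
```

View pics/c1.png

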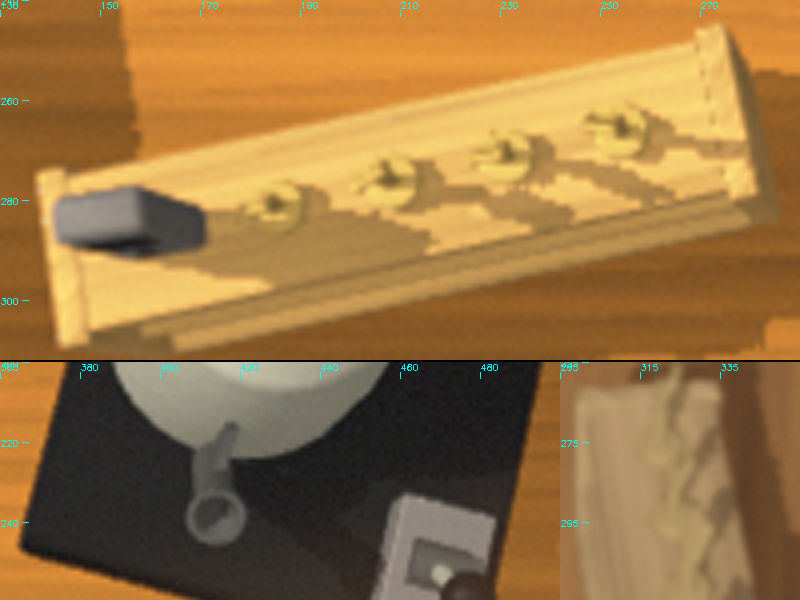

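View pics/c2.png

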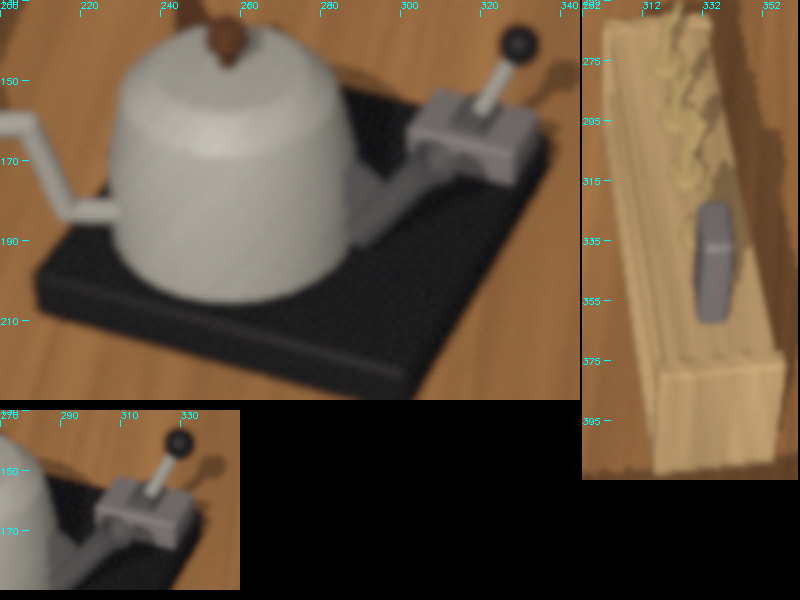

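The crops show the rack's top corners and scoop nodes in both views, the thermometer foot at side (335,362), the pocket mouth at top (413.5,238) and side (308,168), and the ball at side (329.5,141) and top (476.5,257). I'll triangulate these points, then fit the poses.

```bash
cat > h.py <<'E'
import numpy as np,cv2
from scipy.optimize import least_squares
from scipy.spatial.transform import Rotation as Ro
from workcell import robot, read_camera, camera_params, finder
P={c:camera_params(c) for c in("side","top")}
def proj(c,X):
    p=P[c];K=np.array([[p["fx"],0,p["cx"]],[0,p["fy"],p["cy"]],[0,0,1.]])
    return cv2.projectPoints(np.atleast_2d(X).astype(float),cv2.Rodrigues(np.array(p["R"]))[0],np.array(p["t"],float),K,np.array(p["distortion"]))[0][:,0]
def tri(a,b):
    r=least_squares(lambda X:np.r_[proj("side",X)[0]-a,proj("top",X)[0]-b],[.6,0,.1]); return r.x,r.fun
def place(v,L): 
    c,s=np.cos(v[2]),np.sin(v[2]); L=np.atleast_2d(L); return np.c_[v[0]+c*L[:,0]-s*L[:,1],v[1]+s*L[:,0]+c*L[:,1],L[:,2]]
def fit(obs,v0):
    f=lambda v:np.concatenate([(proj(c,place(v,l))[0]-np.array(px)) for c,l,px in obs])
    r=least_squares(f,v0,loss="soft_l1"); return r.x,f(r.x).reshape(-1,2)
def tool(): 
    o=robot.get_obs();return o["eef_pos"],Ro.from_quat(np.roll(o["tool_rot"],-1))
E
python3 - <<'E'
from h import *
np.set_printoptions(precision=4,suppress=True)
print("ball",tri([329.5,141],[476.5,257])); print("mouth",tri([308,167],[413.5,238]))
S,T="side","top"
R=[(T,[-.035*a,.137*b,.1],p) for a,b,p in[(-1,1,(137.5,274)),(1,1,(142,309)),(-1,-1,(274,244.5)),(1,-1,(280,279))]]
R+=[(T,[0,y,.108],p) for y,p in[(.045,(185.5,280.5)),(0,(208.5,275.5)),(-.045,(232,270.5)),(-.09,(254.5,265.5))]]
R+=[(S,[-.035*a,.137*b,.1],p) for a,b,p in[(-1,1,(317.5,378.5)),(1,1,(359.5,374)),(-1,-1,(298.5,262)),(1,-1,(332,259))]]
R+=[(S,[.035,.137,0],(316.5,412)),(S,[-.035,.137,0],(356,408))]
v,e=fit(R,[.5,.25,0]);print("rack",v,e)
for z in(.1,.17): 
  for y in (.09,-.09):print(z,y,place(v,[0,y,z]),proj(S,place(v,[0,y,z])),proj(T,place(v,[0,y,z])))
K=[(T,[-.145,.085,.035],(365,246.5)),(T,[-.145,-.165,.035],(476,275)),(T,[.095,-.165,.035],(499,172)),(T,[.095,.085,.035],(391,146)),
(S,[-.145,.085,.035],(302,224)),(S,[.095,.085,.035],(209,199)),(S,[-.145,-.165,.035],(337,168)),(T,[-.126,0,.12],(413.5,238)),(S,[-.126,0,.12],(308,167))]
v,e=fit(K,[.7,-.17,0]);print("kettle",v,e)
for th in(0,.15): 
  a=th-.5; X=place(v,[-.105+.07*np.sin(a),-.125,.057+.07*np.cos(a)]); print("ball",X,proj(S,X),proj(T,X))
X=place(v,[-.126,0,.12]);print("mouth",X,proj(S,X),proj(T,X))
E
```

```text
ball (array([ 0.4996, -0.2717,  0.1172]), array([-1.254 , -0.3605, -0.0918,  1.0426]))
mouth (array([ 0.5362, -0.1504,  0.1245]), array([-0.1039, -0.0326, -0.0082,  0.0929]))
rack [0.4625 0.2439 0.2293] [[-1.0828  0.2411]
 [-0.5583  0.7565]
 [ 0.6083 -0.6518]
 [ 1.7603 -0.5759]
 [-0.7778  0.4622]
 [-0.641   0.3369]
 [-1.0937  0.2309]
 [-0.6407  0.1452]
 [-0.1375 -0.0222]
 [ 0.2693  0.187 ]
 [-0.6138 -2.5179]
 [ 1.4835 -2.2878]
 [-0.8142 -0.7287]
 [-0.6671 -0.967 ]]
0.1 0.09 [[0.4421 0.3316 0.1   ]] [[334.1187 352.93  ]] [[163.0148 286.5171]]
0.1 -0.09 [[0.483  0.1563 0.1   ]] [[319.127  275.5573]] [[254.5089 266.2417]]
0.17 0.09 [[0.4421 0.3316 0.17  ]] [[336.2127 326.7001]] [[148.7278 282.6337]]
0.17 -0.09 [[0.483  0.1563 0.17  ]] [[320.3163 248.9764]] [[248.3822 260.6147]]
kettle [ 0.6568 -0.1809 -0.2526] [[-1.4884 -0.6181]
 [ 3.241   1.0233]
 [ 0.7082 -0.8034]
 [-1.655  -2.3533]
 [ 0.5094 -1.3596]
 [-2.7501 -1.4329]
 [ 0.5761 -6.6609]
 [-0.9436  1.3063]
 [ 0.4586  1.8766]]
ball [[ 0.4914 -0.2673  0.1184]] [[331.5319 141.5045]] [[474.5962 262.1356]]
ball [[ 0.5006 -0.2697  0.1228]] [[327.8195 139.1463]] [[476.3174 257.0024]]
mouth [[ 0.5348 -0.1494  0.12  ]] [[308.4586 168.8766]] [[412.5564 239.3063]]
```

```bash
cat > k.py <<'E'
from h import *
from scipy.ndimage import map_coordinates as mc
np.set_printoptions(precision=4,suppress=True)
G={c:cv2.GaussianBlur(cv2.cvtColor(cv2.imread(f"pics/{c}0.png"),6),(0,0),1).astype(float) for c in P}
def resid(v,L,r=7):
    out=[]
    for c,a,b,s in L:   # edge from a to b, s=sample range
        t=np.linspace(*s,25)[:,None]; X=place(v,np.array(a)*(1-t)+np.array(b)*t); p=proj(c,X)
        d=p[-1]-p[0]; n=np.array([-d[1],d[0]])/np.linalg.norm(d); k=np.arange(-r,r+.1,.5)
        q=p[:,None]+k[None,:,None]*n; g=np.abs(np.gradient(mc(G[c],[q[...,1],q[...,0]],order=1),axis=1))
        out.append((k[g.argmax(1)],n,p))
    return out
def refine(v,L):
    for r in(7,5,4,4):
        E=resid(v,L,r); 
        def f(w): return np.concatenate([((resid0(w,e))@n-(p@n+k)) for e,(k,n,p) in zip(L,E)])
        def resid0(w,e):
            c,a,b,s=e;t=np.linspace(*s,25)[:,None];return proj(c,place(w,np.array(a)*(1-t)+np.array(b)*t))
        v=least_squares(f,v,loss="soft_l1",f_scale=.5).x
    fr=f(v).reshape(len(L),-1); return v,np.median(fr,1),fr.std(1)
x0,x1,y0,y1=-.145,.095,-.165,.085
K=[("top",(x0,y1,0),(x0,y0,0),(.05,.8)),("top",(x0,y1,0),(x1,y1,0),(.1,.8)),("top",(x0,y0,.035),(x1,y0,.035),(.15,.95)),
("side",(x0,y1,0),(x0,y0,0),(.1,.9)),("side",(x0,y1,0),(x1,y1,0),(.1,.9))]
print("kettle",*refine([.6568,-.1809,-.2526],K))
R=[("top",(-.035,.137,.1),(-.035,-.137,.1),(.1,.9)),("top",(-.035,.137,.1),(.035,.137,.1),(.1,.9)),("top",(.035,.137,.1),(.035,-.137,.1),(.1,.9)),
("side",(.035,.137,0),(-.035,.137,0),(.1,.9)),("side",(-.035,.137,.1),(-.035,-.137,.1),(.1,.9)),("side",(.035,.137,.1),(.035,-.137,.1),(.1,.9))]
print("rack",*refine([.4625,.2439,.2293],R))
E
python3 k.py
cat >> /dev/null
python3 - <<'E'
from k import *
for v,L,nm in((np.array([.6568,-.1809,-.2526]),K,"k"),):
    v=refine(v,L)[0]
    X=place(v,[-.126,0,.12]);print(X,proj("side",X),proj("top",X))
    for th in(0,.07,.15):
        a=th-.5;X=place(v,[-.105+.07*np.sin(a),-.125,.057+.07*np.cos(a)]);print(X,proj("side",X),proj("top",X))
E
```

```text
kettle [ 0.6593 -0.1846 -0.2648] [ 0.0094 -0.5001  0.4972 -0.011  -0.0127] [0.2352 0.1827 1.1306 0.2443 0.2467]
rack [0.4669 0.246  0.2203] [ 0.4705 -0.4928 -4.0137 -0.513  -0.0131  2.9619] [2.2858 0.2464 0.0119 0.2511 0.3466 1.1736]
kettle [ 0.6593 -0.1846 -0.2648] [ 0.0094 -0.5001  0.4972 -0.011  -0.0127] [0.2352 0.1827 1.1306 0.2443 0.2467]
rack [0.4669 0.246  0.2203] [ 0.4705 -0.4928 -4.0137 -0.513  -0.0131  2.9619] [2.2858 0.2464 0.0119 0.2511 0.3466 1.1736]
[[ 0.5377 -0.1516  0.12  ]] [[307.2481 168.2056]] [[413.6252 237.8155]]
[[ 0.4929 -0.269   0.1184]] [[330.9488 141.0778]] [[475.3921 261.3584]]
[[ 0.4971 -0.2701  0.1206]] [[329.2607 139.9115]] [[476.2461 258.9992]]
[[ 0.5021 -0.2715  0.1228]] [[327.2556 138.6963]] [[477.1748 256.2407]]
```

```bash
cat >> h.py <<'E'
np.set_printoptions(precision=4,suppress=True)
RACK=np.array([.4625,.2439,.2293]); KET=np.array([.6593,-.1846,-.2648])
def down(psi): 
    y=np.array([np.cos(psi),np.sin(psi),0]);z=np.array([0,0,-1.]);return Ro.from_matrix(np.c_[np.cross(y,z),y,z])
def pock(sgn=-1):  # tool in line with pocket, y along sgn*kettle y
    c,s=np.cos(KET[2]),np.sin(KET[2]); a=np.deg2rad(35); z=np.array([c*np.sin(a),s*np.sin(a),-np.cos(a)]);y=sgn*np.array([-s,c,0])
    return Ro.from_matrix(np.c_[np.cross(y,z),y,z])
def goal(p,R,frm=None):
    p0,R0=frm or tool(); d=R0.inv().apply(np.array(p)-p0)/.4; t=(R0.inv()*R).as_rotvec()/(np.pi/4)
    print("row",np.round(np.r_[d,t],4).tolist(),"rows>=",round(max(np.linalg.norm(d)*.4/.0417,np.linalg.norm(t)*45/7.16),1))
E
python3 -c "
from h import *
goal([.43,-.10,.27],down(-.55))
print(tri([336.5,329.5],[149.5,283.5]))"
```

```text
row [0.9674, -0.9062, -0.0768, 0.0, 0.0, -0.9511] rows>= 12.7
(array([0.4412, 0.3325, 0.1641]), array([ 0.0271,  0.0052,  0.0028, -0.0304]))
```

```bash
python3 -m inch '[[0.1,-0.09,-0.07,0,0,-0.08,0.3],[0.2,-0.18,-0.077,0,0,-0.2,0.3],[0.3,-0.28,-0.077,0,0,-0.3,0.3],[0.4,-0.37,-0.077,0,0,-0.4,0.3],[0.5,-0.46,-0.077,0,0,-0.5,0.3],[0.6,-0.56,-0.077,0,0,-0.6,0.3],[0.7,-0.66,-0.077,0,0,-0.7,0.3],[0.8,-0.75,-0.077,0,0,-0.8,0.3],[0.9,-0.85,-0.077,0,0,-0.9,0.3],[0.967,-0.906,-0.077,0,0,-0.95,0.3],[0.967,-0.906,-0.077,0,0,-0.95,0.3],[0.967,-0.906,-0.077,0,0,-0.95,0.3]]' 30; python3 -c "
from h import *
p,R=tool();print(p,R.as_matrix()[:,1])
X=place(RACK,[0,.09,.26])[0];print(X)
goal(X,down(.2293))"
```

```text
time: 1.8
eef_pos: [0.4122, -0.1285, 0.2705]
tool_rot: [0.001, 0.873, 0.488, 0.0]
contact_force: [0.5, -0.9, 0.2]
gripper_width: 0.0555
grip_force: 0.0
[ 0.4122 -0.1285  0.2705] [ 0.852  -0.5235  0.0015]
[0.442  0.3315 0.26  ]
row [1.019, -0.5385, 0.0255, 0.0018, 0.0008, -0.9935] rows>= 11.1
```

```bash
python3 -m inch '[[0.1,-0.05,0.02,0,0,-0.1,0.3],[0.2,-0.1,0.02,0,0,-0.2,0.3],[0.3,-0.15,0.02,0,0,-0.3,0.3],[0.4,-0.2,0.02,0,0,-0.4,0.3],[0.5,-0.25,0.02,0,0,-0.5,0.3],[0.6,-0.31,0.02,0,0,-0.6,0.3],[0.7,-0.36,0.02,0,0,-0.7,0.3],[0.8,-0.42,0.02,0,0,-0.8,0.3],[0.9,-0.48,0.02,0,0,-0.9,0.3],[0.96,-0.51,0.02,0,0,-0.94,0.3],[0.96,-0.51,0.02,0,0,-0.94,0.3]]'; python3 -c "
from h import *
p,R=tool();print(p,R.as_matrix()[:,1])
X=place(RACK,[0,.09,.18])[0];print(X)
goal(X,down(.2293))"
```

```text
time: 2.72
eef_pos: [0.4381, 0.3081, 0.2622]
tool_rot: [-0.001, 0.636, 0.772, 0.001]
contact_force: [-0.5, -1.4, -0.4]
gripper_width: 0.0555
grip_force: 0.0
[0.4381 0.3081 0.2622] [0.9816 0.1911 0.001 ]
[0.442  0.3315 0.18  ]
row [0.0551, 0.0207, 0.2057, 0.0013, -0.0029, -0.0472] rows>= 2.1
```

```bash
python3 -m inch '[[0.03,0.01,0.08,0,0,-0.03,0.3],[0.055,0.02,0.155,0,0,-0.047,0.3],[0.055,0.02,0.155,0,0,-0.047,0.3],[0.055,0.02,0.155,0,0,-0.047,0.3],[0.055,0.02,0.155,0,0,-0.047,0.3],[0.055,0.02,0.155,0,0,-0.047,0.3]]'
python3 - <<'E'
from h import *
X=place(RACK,[0,.09,.124])[0]; goal(X,down(.2293)); p,R=tool();print(p,R.as_matrix()[:,1])
a=read_camera("side")[220:420,260:420];b=read_camera("top")[200:360,80:240]
f=lambda i,k:cv2.resize(i,None,fx=k,fy=k,interpolation=2)
a=f(a,2.5);b=f(b,2.5);A=np.zeros((500,800,3),np.uint8);A[:500,:400]=a;A[:400,400:]=b
cv2.imwrite("pics/g1.png",A)
E
```

```text
time: 3.22
eef_pos: [0.4438, 0.3267, 0.2024]
tool_rot: [0.001, 0.624, 0.781, 0.002]
contact_force: [0.4, -0.8, 0.7]
gripper_width: 0.0556
grip_force: 0.0
row [0.0127, -0.0024, 0.196, 0.0049, -0.001, -0.0077] rows>= 1.9
[0.4438 0.3267 0.2024] [0.9752 0.2214 0.0038]
```

View pics/g1.png

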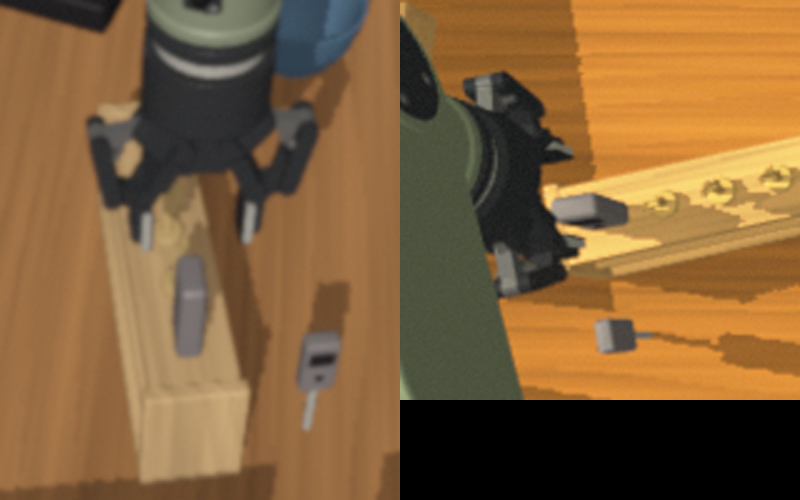

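The gripper straddles the housing: side fingertips at crop (147,248) and (249,243), housing top (190,262). Centring is within a few mm, so I'll check the numbers and descend.

Run:
```python
from h import *
p,R=tool()
for s in(-.0278,.0278): 
    X=p+R.apply([0,s,.0]); print((proj("side",X)[0]-[260,220])*2.5,(proj("top",X)[0]-[80,200])*2.5)
# housing top corners predicted
for a in(-.009,.009):
  for b in(-.017,.017):
    X=place(RACK,[a,.09+b,.17]);print((proj("side",X)[0]-[260,220])*2.5,(proj("top",X)[0]-[80,200])*2.5)
```

```text
[234.3894 224.2849] [166.1018 239.0586]
[147.1008 231.3704] [155.0013 159.4778]
[200.0586 244.9854] [197.4314 213.7431]
[208.8723 286.3911] [149.8999 224.2652]
[172.685  247.4487] [193.7147 189.0827]
[180.834  289.0089] [146.3886 199.519 ]
```

```bash
python3 -m inch '[[0.006,0,0.05,0,0,0,0.3],[0.012,0,0.1,-0.005,0,-0.007,0.3],[0.012,0,0.15,-0.005,0,-0.007,0.3],[0.012,0,0.19,-0.005,0,-0.007,0.3],[0.012,0,0.19,-0.005,0,-0.007,0.3],[0.012,0,0.19,-0.005,0,-0.007,0.3]]' 30;  python3 -m inch '[[0,0,0,0,0,0,-0.3],[0,0,0,0,0,0,-0.4],[0,0,0,0,0,0,-0.5],[0,0,0,0,0,0,-0.6],[0,0,0,0,0,0,-0.7],[0,0,0,0,0,0,-0.8],[0,0,0,0,0,0,-0.8],[0,0,0,0,0,0,-0.8]]' 30
```

```text
time: 3.82
eef_pos: [0.4414, 0.331, 0.1244]
tool_rot: [0.001, 0.622, 0.783, 0.001]
contact_force: [0.4, -0.9, -0.3]
gripper_width: 0.0555
grip_force: 0.0
time: 4.48
eef_pos: [0.4424, 0.3319, 0.1257]
tool_rot: [0.002, 0.621, 0.784, 0.003]
contact_force: [-0.3, -1.2, 5.9]
gripper_width: 0.018
grip_force: 29.4
```

```bash
python3 -m inch '[[0,0,-0.03,0,0,0,-0.8],[0,0,-0.08,0,0,0,-0.8],[0,0,-0.15,0,0,0,-0.8],[0,0,-0.22,0,0,0,-0.8],[0,0,-0.3,0,0,0,-0.8],[0,0,-0.38,0,0,0,-0.8],[0,0,-0.4,0,0,0,-0.8],[0,0,-0.4,0,0,0,-0.8],[0,0,-0.4,0,0,0,-0.8]]' 60; python3 -c "
from h import *
p,R=tool();print(p,robot.get_obs()['q'])
goal([.45,.1,.29],down(-.5))"
```

```text
time: 5.23
eef_pos: [0.4404, 0.3311, 0.2838]
tool_rot: [0.001, 0.621, 0.784, 0.001]
contact_force: [-0.4, -0.1, -1.0]
gripper_width: 0.0176
grip_force: 59.6
[0.4404 0.3311 0.2838] [ 0.4882  0.1216  1.5473 -0.001   1.4693  0.2584]
row [-0.568, -0.1081, -0.0159, 0.0043, -0.0016, 0.9293] rows>= 5.8
```

```bash
python3 -m inch '[[-0.1,-0.02,-0.01,0,0,0.16,-0.8],[-0.2,-0.04,-0.01,0,0,0.32,-0.8],[-0.3,-0.06,-0.01,0,0,0.48,-0.8],[-0.4,-0.08,-0.01,0,0,0.64,-0.8],[-0.5,-0.1,-0.016,0,0,0.8,-0.8],[-0.57,-0.11,-0.016,0,0,0.93,-0.8],[-0.57,-0.11,-0.016,0,0,0.93,-0.8],[-0.57,-0.11,-0.016,0,0,0.93,-0.8]]' 60; python3 -c "
from h import *
p,R=tool();print(p,robot.get_obs()['q'])
goal([.45,-.12,.29],down(-1.2))"
```

```text
time: 5.9
eef_pos: [0.4484, 0.0979, 0.2876]
tool_rot: [-0.001, 0.861, 0.509, -0.0]
contact_force: [-0.3, 0.1, -1.1]
gripper_width: 0.0173
grip_force: 59.5
[0.4484 0.0979 0.2876] [ 0.0252 -0.0822  1.747   0.0013  1.4782  0.5285]
row [-0.4753, 0.2662, -0.0067, -0.0024, 0.0004, 0.8869] rows>= 5.6
```

```bash
python3 -m inch '[[-0.08,0.04,0,0,0,0.15,-0.8],[-0.16,0.09,0,0,0,0.3,-0.8],[-0.25,0.13,0,0,0,0.45,-0.8],[-0.33,0.18,0,0,0,0.6,-0.8],[-0.41,0.22,0,0,0,0.75,-0.8],[-0.475,0.266,0,0,0,0.887,-0.8],[-0.475,0.266,0,0,0,0.887,-0.8],[-0.475,0.266,0,0,0,0.887,-0.8],[-0.475,0.266,0,0,0,0.887,-0.8]]' 60; python3 -c "
from h import *
p,R=tool();print(p,robot.get_obs()['q'])
R2=pock(-1);ax=-R2.as_matrix()[:,2];print(ax)
X=place(KET,[-.126,0,.12])[0]+ax*.13;print(X)
goal(X,R2)"
```

```text
time: 6.65
eef_pos: [0.4516, -0.117, 0.2887]
tool_rot: [-0.001, 0.982, 0.187, 0.001]
contact_force: [0.1, 0.3, -1.1]
gripper_width: 0.0174
grip_force: 59.6
[ 0.4516 -0.117   0.2887] [-0.4416 -0.0668  1.7305  0.0035  1.4782  0.7528]
[-0.5536  0.1501  0.8192]
[ 0.4657 -0.1321  0.2265]
row [0.0186, 0.0486, 0.1553, -0.2531, 0.7489, 0.7889] rows>= 7.0
```

```bash
python3 -m inch '[[0,0,0,-0.03,0.1,0.11,-0.8],[0,0.01,0.01,-0.07,0.2,0.22,-0.8],[0.01,0.02,0.03,-0.1,0.32,0.33,-0.8],[0.01,0.03,0.05,-0.14,0.43,0.44,-0.8],[0.018,0.04,0.07,-0.18,0.54,0.55,-0.8],[0.018,0.048,0.1,-0.22,0.65,0.68,-0.8],[0.018,0.048,0.13,-0.253,0.749,0.789,-0.8],[0.018,0.048,0.15,-0.253,0.749,0.789,-0.8],[0.018,0.048,0.155,-0.253,0.749,0.789,-0.8],[0.018,0.048,0.155,-0.253,0.749,0.789,-0.8],[0.018,0.048,0.155,-0.253,0.749,0.789,-0.8]]' 60
python3 - <<'E'
from h import *
p,R=tool();print(p,robot.get_obs()['q'])
R2=pock(-1);ax=-R2.as_matrix()[:,2];M=place(KET,[-.126,0,.12])[0]
goal(M+ax*.13,R2);goal(M+ax*.0257,R2)
zz=R.as_matrix()[:,2]; print("tip est",p+zz*.0977, "off axis",(lambda d:d-ax*(d@ax))(p+zz*.0977-M))
a=read_camera("side");b=read_camera("top")
for c in("side","top"):
    for q in("probe_tip","thermometer","pocket"): print(c,q,[(round(d["conf"],2),(np.array(d["xy"])*[640,480]).round(1)) for d in finder.spot_point(c,q)[:3]])
    print(proj(c,p+zz*.0977),proj(c,p+zz*.0257),proj(c,M))
f=lambda i,k:cv2.resize(i,None,fx=k,fy=k,interpolation=2)
A=np.zeros((500,800,3),np.uint8);A[:400,:400]=f(a[90:190,260:360],4);A[:400,400:]=f(b[180:280,350:450],4)
cv2.imwrite("pics/p1.png",A)
E
```

```text
time: 7.57
eef_pos: [0.467, -0.1331, 0.2293]
tool_rot: [0.041, 0.945, -0.126, 0.3]
contact_force: [0.5, -0.4, -0.2]
gripper_width: 0.0174
grip_force: 59.6
[ 0.467  -0.1331  0.2293] [-0.5674 -0.3566  2.2069  0.2633  0.7143  1.1192]
row [-0.007, -0.0017, 0.0037, 0.0021, -0.006, 0.0015] rows>= 0.1
row [-0.0083, -0.0021, 0.2644, 0.0021, -0.006, 0.0015] rows>= 2.5
tip est [ 0.5214 -0.148   0.1496] off axis [ 0.0024 -0.0015  0.0019]
side probe_tip [(0.77, array([382.1, 394.8])), (0.56, array([314.6, 160.6]))]
side thermometer [(0.66, array([335.3, 143.6])), (0.64, array([316.3, 157.7]))]
side pocket [(0.9, array([309. , 165.8])), (0.25, array([214.1, 285.6]))]
[[314.692  158.9554]] [[333.6514 140.8905]] [[307.2713 168.2028]]
top probe_tip [(0.76, array([412.9, 241.3])), (0.48, array([179.7, 333.5]))]
top thermometer [(0.85, array([414.8, 261.8])), (0.62, array([169.5, 332.3]))]
top pocket [(0.61, array([416. , 236.5]))]
[[415.2046 243.1243]] [[416.6181 259.3782]] [[413.6351 237.8413]]
```

View pics/p1.png

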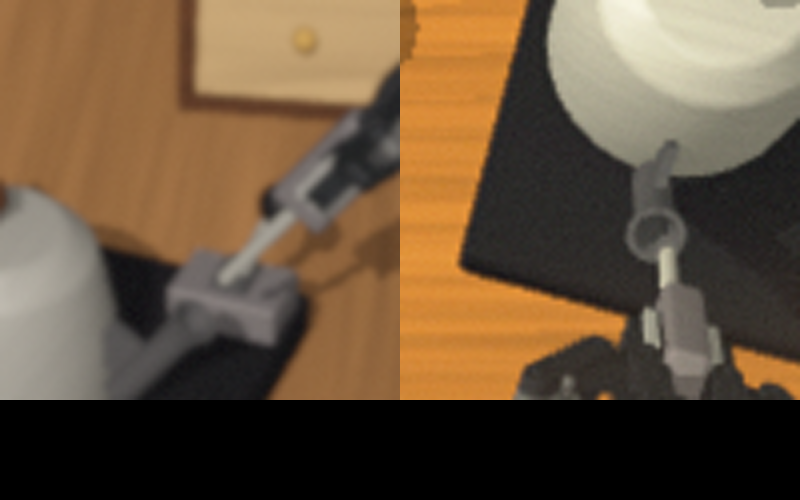

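Top crop: stem tip at (666,250), mouth centre at (656,233), so the tip is about 2-3 mm to the right (-y). The side crop agrees. I'll apply a small correction and insert slowly.

```bash
python3 -m inch '[[-0.006,-0.005,0.01,0.002,-0.006,0,-0.8],[-0.006,-0.005,0.03,0.002,-0.006,0,-0.8],[-0.006,-0.005,0.05,0.002,-0.006,0,-0.8],[-0.006,-0.005,0.07,0.002,-0.006,0,-0.8],[-0.006,-0.005,0.09,0.002,-0.006,0,-0.8],[-0.006,-0.005,0.1,0.002,-0.006,0,-0.8],[-0.006,-0.005,0.1,0.002,-0.006,0,-0.8],[-0.006,-0.005,0.1,0.002,-0.006,0,-0.8]]' 60
cat > g.py <<'E'
from h import *
R2=pock(-1);ax=-R2.as_matrix()[:,2];M=place(KET,[-.126,0,.12])[0]
goal(M+ax*.0257,R2);o=robot.get_obs();print("tool force",tool()[1].inv().apply(o["contact_force"]))
E
python3 g.py
```

```text
time: 8.63
eef_pos: [0.4867, -0.1373, 0.1933]
tool_rot: [0.04, 0.946, -0.127, 0.297]
contact_force: [0.6, -0.4, -1.5]
gripper_width: 0.0172
grip_force: 59.6
row [0.0038, 0.0011, 0.1619, 0.0009, 0.0036, -0.0018] rows>= 1.6
tool force [-0.2557  0.2641  1.605 ]
```

```bash
python3 -m inch '[[0,0,0.01,0,0,0,-0.8],[0,0,0.02,0,0,0,-0.8],[0,0,0.03,0,0,0,-0.8],[0,0,0.04,0,0,0,-0.8],[0,0,0.05,0,0,0,-0.8],[0,0,0.05,0,0,0,-0.8]]' 60; python3 g.py
```

```text
time: 9.13
eef_pos: [0.4977, -0.1403, 0.1767]
tool_rot: [0.04, 0.946, -0.127, 0.297]
contact_force: [-0.5, 1.2, -0.2]
gripper_width: 0.0175
grip_force: 59.6
row [0.0041, 0.001, 0.1115, 0.001, 0.0037, -0.002] rows>= 1.1
tool force [-0.7573 -1.0827 -0.2535]
```

```bash
python3 -m inch '[[0,0,0.012,0,0,0,-0.8],[0,0,0.024,0,0,0,-0.8],[0,0,0.036,0,0,0,-0.8],[0,0,0.048,0,0,0,-0.8],[0,0,0.06,0,0,0,-0.8],[0,0,0.07,0,0,0,-0.8],[0,0,0.07,0,0,0,-0.8]]' 60; python3 g.py
```

```text
time: 9.72
eef_pos: [0.5132, -0.1445, 0.1536]
tool_rot: [0.04, 0.946, -0.127, 0.297]
contact_force: [0.1, 0.2, -0.2]
gripper_width: 0.0176
grip_force: 59.6
row [0.0042, 0.0011, 0.0412, 0.0009, 0.0039, -0.002] rows>= 0.4
tool force [-0.1184 -0.1806  0.1762]
```

```bash
python3 -m inch '[[0,0,0.01,0,0,0,-0.8],[0,0,0.018,0,0,0,-0.8],[0,0,0.026,0,0,0,-0.8],[0,0,0.032,0,0,0,-0.8],[0,0,0.036,0,0,0,-0.8],[0,0,0.036,0,0,0,-0.8]]' 60; python3 g.py; python3 -m inch '[[0,0,0.004,0,0,0,-0.8],[0,0,0.008,0,0,0,-0.8],[0,0,0.01,0,0,0,-0.8],[0,0,0.01,0,0,0,-0.8]]' 60; python3 g.py
```

```text
time: 10.22
eef_pos: [0.5212, -0.1468, 0.1425]
tool_rot: [0.04, 0.946, -0.127, 0.297]
contact_force: [0.0, 0.2, -0.2]
gripper_width: 0.0175
grip_force: 59.6
row [0.003, 0.0008, 0.0064, 0.0013, 0.0026, -0.0018] rows>= 0.1
tool force [-0.1566 -0.2384  0.1163]
time: 10.55
eef_pos: [0.5229, -0.1473, 0.141]
tool_rot: [0.04, 0.946, -0.126, 0.297]
contact_force: [-21.5, 4.5, 20.8]
gripper_width: 0.0173
grip_force: 64.3
row [0.0015, 0.0008, 0.0008, 0.0013, 0.0017, 0.0003] rows>= 0.0
tool force [ -6.0851   1.2704 -29.6302]
```

```bash
python3 -m inch '[[0,0,0,0,0,0,-0.5],[0,0,0,0,0,0,-0.3],[0,0,0,0,0,0,0],[0,0,0,0,0,0,0.1],[0,0,0,0,0,0,0.2],[0,0,0,0,0,0,0.2]]' 30; python3 -m inch '[[0,0,-0.03,0,0,0,0.2],[0,0,-0.08,0,0,0,0.2],[0,0,-0.14,0,0,0,0.2],[0,0,-0.2,0,0,0,0.2],[0,0,-0.26,0,0,0,0.2],[0,0,-0.32,0,0,0,0.2],[0,0,-0.35,0,0,0,0.2],[0,0,-0.35,0,0,0,0.2],[0,0,-0.35,0,0,0,0.2]]'
python3 - <<'E'
from h import *
a=read_camera("side");b=read_camera("top")
f=lambda i,k:cv2.resize(i,None,fx=k,fy=k,interpolation=2)
A=np.zeros((400,800,3),np.uint8);A[:400,:400]=f(a[90:190,260:360],4);A[:400,400:]=f(b[190:290,390:490],4)
cv2.imwrite("pics/p2.png",A)
for th in(0,.1,.5,1): 
    al=th-.5;X=place(KET,[-.105+.07*np.sin(al),-.125,.057+.07*np.cos(al)])[0];print(th,X,proj("side",X),proj("top",X))
M=place(KET,[-.126,0,.12])[0];ax=-pock().as_matrix()[:,2];print(proj("side",[M,M+.07*ax]),proj("top",[M,M+.07*ax]))
print(robot.get_obs()["q"])
E
```

```text
time: 11.05
eef_pos: [0.5235, -0.1474, 0.1394]
tool_rot: [0.04, 0.946, -0.127, 0.297]
contact_force: [0.1, -0.2, -0.9]
gripper_width: 0.0514
grip_force: 0.0
time: 11.8
eef_pos: [0.4464, -0.1266, 0.2551]
tool_rot: [0.04, 0.945, -0.127, 0.298]
contact_force: [0.0, 0.1, 0.7]
gripper_width: 0.0513
grip_force: 0.0
0 [ 0.4929 -0.269   0.1184] [[330.9693 141.0749]] [[475.4032 261.383 ]]
0.1 [ 0.4989 -0.2706  0.1215] [[328.538  139.4379]] [[476.6118 257.9962]]
0.5 [ 0.5252 -0.2778  0.127 ] [[317.9098 135.0391]] [[480.479  243.9589]]
1 [ 0.5576 -0.2865  0.1184] [[304.7927 135.0359]] [[482.3747 228.512 ]]
[[307.2713 168.2028]
 [325.0072 151.153 ]] [[413.6351 237.8413]
 [414.941  252.3727]]
[-0.586  -0.4521  2.2113  0.2494  0.8149  1.1329]
```

View pics/p2.png

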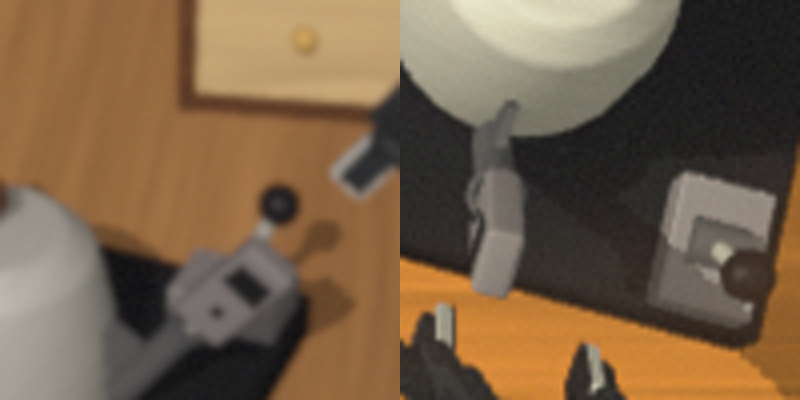

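Seated: the housing sits on the mouth in both views. The ball is at side (329.5,140.8) and top (476.7,258.2), so toggle ≈ 0.08. Next is the toggle.

```bash
python3 -c "
from h import *
goal(place(KET,[-.20,-.125,.24])[0],down(KET[2]-np.pi/2))"
```

```text
row [0.0256, 0.3139, 0.0574, 0.0001, -0.7734, -0.0023] rows>= 4.9
```

```bash
python3 -m inch '[[0,0.06,0,0,-0.1,0,0],[0,0.12,0,0,-0.25,0,-0.3],[0.01,0.18,0.01,0,-0.4,0,-0.6],[0.02,0.25,0.03,0,-0.55,0,-0.9],[0.025,0.3,0.05,0,-0.7,0,-1],[0.026,0.314,0.057,0,-0.773,-0.002,-1],[0.026,0.314,0.057,0,-0.773,-0.002,-1],[0.026,0.314,0.057,0,-0.773,-0.002,-1],[0.026,0.314,0.057,0,-0.773,-0.002,-1]]' 30;  python3 -c "
from h import *
D=down(KET[2]-np.pi/2)
goal(place(KET,[-.20,-.125,.114])[0],D)
goal(place(KET,[-.0935,-.125,.114])[0],D);print(robot.get_obs()['q'])"
```

```text
time: 12.65
eef_pos: [0.4333, -0.252, 0.24]
tool_rot: [-0.001, 0.991, -0.132, 0.0]
contact_force: [-0.2, -0.5, 0.7]
gripper_width: 0.0003
grip_force: 0.0
row [0.0012, 0.0022, 0.3151, -0.0015, -0.0004, 0.0003] rows>= 3.0
row [0.2674, 0.0023, 0.3152, -0.0015, -0.0004, 0.0003] rows>= 4.0
[-0.7004  0.0481  1.7177  0.0012  1.376   1.1347]
```

```bash
python3 -m inch '[[0,0,0.06,0,0,0,-1],[0,0,0.14,0,0,0,-1],[0,0.002,0.22,0,0,0,-1],[0,0.002,0.29,0,0,0,-1],[0,0.002,0.315,0,0,0,-1],[0,0.002,0.315,0,0,0,-1],[0,0.002,0.315,0,0,0,-1]]'; python3 -m inch '[[0.02,0,0,0,0,0,-1],[0.05,0,0,0,0,0,-1],[0.08,0,0,0,0,0,-1],[0.11,0,0,0,0,0,-1],[0.14,0,0,0,0,0,-1],[0.17,0,0,0,0,0,-1],[0.2,0,0,0,0,0,-1],[0.22,0,0,0,0,0,-1],[0.24,0,0,0,0,0,-1],[0.25,0,0,0,0,0,-1],[0.25,0,0,0,0,0,-1],[0.25,0,0,0,0,0,-1]]'; python3 -c "
from h import *
p,R=tool();print(R.inv().apply(p-place(KET,[0,0,0])[0]))"
```

```text
time: 13.23
eef_pos: [0.4338, -0.2537, 0.1164]
tool_rot: [0.001, 0.991, -0.132, 0.001]
contact_force: [-0.4, -0.3, 1.7]
gripper_width: 0.0
grip_force: 0.0
time: 14.23
eef_pos: [0.5308, -0.2804, 0.1163]
tool_rot: [0.001, 0.991, -0.132, 0.002]
contact_force: [0.6, 0.6, -1.2]
gripper_width: -0.0001
grip_force: 0.0
[-0.0985  0.1262 -0.1165]
```

```bash
python3 -m inch '[[0.004,0,0,0,0,0,-1],[0.008,0,0,0,0,0,-1],[0.01,0,0,0,0,0,-1],[0.01,0,0,0,0,0,-1]]'; python3 -m inch '[[0.003,0,0,0,0,0,-1],[0.006,0,0,0,0,0,-1],[0.008,0,0,0,0,0,-1],[0.008,0,0,0,0,0,-1]]'
```

```text
time: 14.57
eef_pos: [0.5332, -0.281, 0.1157]
tool_rot: [0.0, 0.991, -0.132, -0.0]
contact_force: [-3.9, 0.8, 1.8]
gripper_width: 0.0003
grip_force: 2.0
time: 14.9
eef_pos: [0.5336, -0.281, 0.1156]
tool_rot: [-0.001, 0.991, -0.132, -0.004]
contact_force: [-11.8, 2.5, 8.4]
gripper_width: -0.0
grip_force: 6.3
```

```bash
python3 -m inch '[[-0.03,0,0,0,0,0,-1],[-0.08,0,0,0,0,0,-1],[-0.15,0,0,0,0,0,-1],[-0.2,0,-0.02,0,0,0,-1],[-0.25,0,-0.1,0,0,0,-1],[-0.27,0,-0.2,0,0,0,-1],[-0.27,0,-0.3,0,0,0,-1],[-0.27,0,-0.35,0,0,0,-1],[-0.27,0,-0.35,0,0,0,-1]]'
python3 - <<'E'
from h import *
a=read_camera("side");b=read_camera("top")
f=lambda i,k:cv2.resize(i,None,fx=k,fy=k,interpolation=2)
A=np.zeros((600,800,3),np.uint8);A[:300,:400]=f(a[90:190,250:383],3)[:300,:400];A[:300,400:]=f(b[190:290,390:523],3)[:,:400];A[300:,:400]=f(a,.625);A[300:,400:]=f(b,.625)
cv2.imwrite("pics/p3.png",A)
E
```

```text
time: 15.65
eef_pos: [0.4363, -0.2565, 0.2631]
tool_rot: [0.004, 0.991, -0.132, 0.008]
contact_force: [0.8, -0.8, 0.6]
gripper_width: -0.0
grip_force: 0.0Traceback (most recent call last):
  File "<stdin>", line 4, in <module>
ValueError: could not broadcast input array from shape (300,399,3) into shape (300,400,3)
```

Run:
```python
from h import *
a=read_camera("side");b=read_camera("top")
f=lambda i,w,h:cv2.resize(i,(w,h),interpolation=2)
A=np.vstack([np.hstack([f(a[90:190,250:383],400,300),f(b[190:290,390:523],400,300)]),np.hstack([f(a,400,300),f(b,400,300)])])
cv2.imwrite("pics/p3.png",A)
```

```text
(no output)
```

View pics/p3.png

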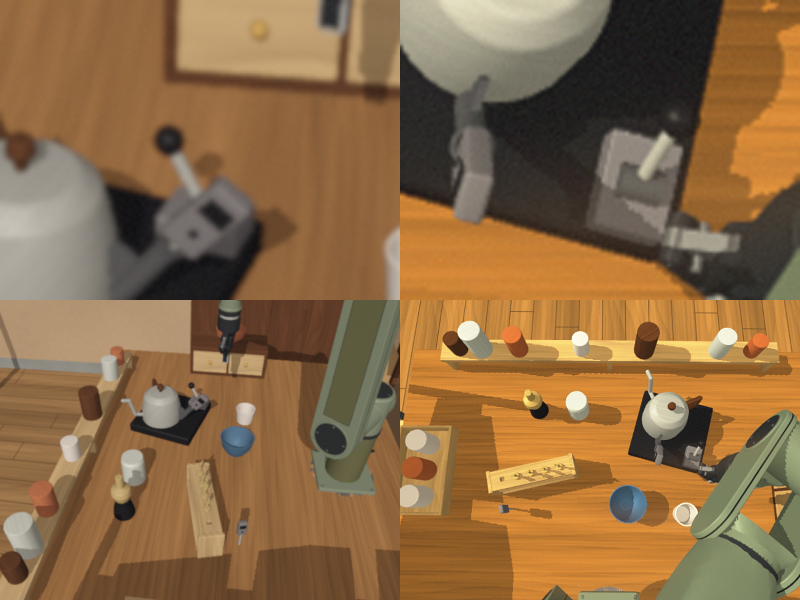

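The ball is now at side (306,136.7) and top (481.7,229), which matches the prediction for toggle = 1.0. The thermometer is still seated, the bystanders haven't moved and the gripper is clear.

```bash
python3 -c "
from workcell import robot
print(robot.close_job())"
```

```text
the job is handed in; nothing more can be done
None
```

The thermometer is fully home in the kettle's pocket and released, the toggle lever was then pushed over to its stop, and the job was handed in at about 16 s, with no other objects seen to have moved in the final pictures.

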